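# Fetch the blue box from behind the paste jar

### The arm

A 6-joint arm with a two-finger parallel gripper is mounted at the origin on the work surface. World frame = base frame: x ahead of the robot, y to its left, z up, the work surface at z = 0. Lengths are in m, angles in rad, forces in N, time in s.
With the tool pointing down it reaches from about 0.35 to 0.975 m from the base axis. Payload 7.1 kg.
Tool frame: the origin (TCP) lies at the very end of the fingers, on their centre line; the grasp point (between the pads) lies 19 mm behind it (bot.grip_point_offset is the distance from the TCP to the grasp point, in m); z points along the fingers, y is the line along which they close (so a half turn about z gives the same grasp; the last joint's range is limited). The gripper opens to 88 mm and grips with 3 to 60 N. Pads are 20 mm wide; open, the fingers measure 115 mm over their backs; the gripper's body (75 mm by 178 mm) begins 61 mm behind the grasp point.
Start: joints at [1.219, 0.423, 1.63, -0, 1.089, -0.019], TCP at [0.204, 0.591, 0.223] pointing down, gripper open.
Joint ranges: [-3, 3], [-0.9, 2.11], [0.09, 2.58], [-1.31, 4.45], [0.11, 2.69], [-2.54, 2.54]. Speed limits (rad/s): [2.39, 2.39, 3.01, 3.14, 3.14, 3.14].

### API

Orientations are given as a unit quaternion [w, x, y, z].
In Python, from rig import bot gives the robot as it stands.
- The arm moves only by the shell command python3 inch.py 'ROWS' [OPENING]. ROWS is rows parted by semicolons, their numbers by spaces, 1 to 5 of them, each of 6 numbers: dx, dy, dz in m, then a rotation vector rx, ry, rz in rad; each row is the pose to reach, as a shift and turn from the pose commanded when the command began, along the tool's axes at that moment; what a row does not reach only later rows make up. A row lasts 1/8 s, in which the tool goes at most 0.0625 m and 0.188 rad, less where a joint would pass 70% of its speed; a pose out of reach is approached as far as the arm can. OPENING is the finger opening in m, set as the command begins (- or left out keeps the last). The fingers move at their own pace and stop on an object; the grip force is fixed at half the most. Time passes only in rows, so rows that do not move let the fingers close. It prints the time, the measured TCP pose, the force, the opening and the grip force at its end.
- bot.sense(): the state, without advancing time (a new reading comes with each control period).
- bot.capture(name): name is "side" or "top" or "wrist"; returns the picture (400x640x3 uint8, blue, green, red); there is no depth.
- bot.camera_model(name): a dict with "K" (3x3 intrinsics, pixels), "dist" ([k1, k2, p1, p2, k3] as OpenCV has them; the pictures are not rectified), "cam_to_world" (4x4, takes a point from camera to world coordinates). Camera axes: x right, y down, z forward; pixel columns grow to the right and rows downward; lengths in m; the calibration is good to about 2 mm. A picture is of the moment at which its call begins: read the wrist's pose just before it. camera_model takes no time and is no camera call; for the wrist camera it gives the pose at the moment of the call.
- bot.close_job(): hands the job in; it is judged then, once.
The state is a dict: "time": time; "q": joint angles; "joint_vel": joint speeds; "joint_torque": joint torques, N m; "eef_pos": TCP position; "ee_rot": TCP orientation; "contact_force": force on the tool from outside, world axes, zero at the start; "torque": the same for the moment, N m; "finger_gap": finger opening in m; "gripper_force": force on a finger pad.
Only numpy, scipy, OpenCV 4.12 (cv2) and the standard library are available. Lean on these libraries where they do the work, as an engineer would, in place of code of your own. Each camera call takes 0.05 s, during which the arm holds its last target. There are 200 camera calls.

### The job

Fetch the blue box from the low rack: the paste jar stands in its way, so first lift the jar aside and stand it in the middle of the round cork coaster. Then draw the blue box out from under the rack's roof and lay it, right way up, in the middle of the green board with its length along the board's length. Set both down gently without tipping or dropping them, and leave the orange box, the notebooks and the bowl where they are.

Things in the scene. Friction and masses are not known exactly. Their poses are not given: they have to be found in the camera images.
- blue_box: Loose closed box, blue with a cream band, 140 long (x) x 60 wide (y) x 64 high, 0.2 to 0.4 kg. Origin: centre of its underside, z up; its -x end, with a dark wooden pull, faces out of the rack to the robot. It stands on the table under the roof in either bay, its front 40 mm and the pull sticking out; it slides out forwards only. Drawn out 100 mm, its middle is clear of the roof.
- blue_box_pull (a point): Centre of the blue box's pull, a wooden block 30 long (x) x 16 wide (y) x 30 high, 85 mm in front (-x) of the box's origin and 45 mm above its underside: it spans 30 to 60 mm above the table. Axes as the box's.
- paste_jar: Loose closed white paste jar with a yellow lid and a paper label, 64 in diameter, 110 high, about 0.4 kg (0.28 to 0.56). Origin: centre of its underside, z up. It stands on the table right in front of the blue box's pull, 8 to 25 mm from it, in the way of the box.
- coaster: Fixed round cork coaster, 120 in diameter, 8 thick, lying on the table to the left or right. Origin: centre of its underside (top 8 mm above it).
- board: Fixed green board, 220 long (x) x 130 wide (y) x 8 thick, lying on the table on the other side. Origin: centre of its underside (top 8 mm above it); x along its length, z up.
- rack: Fixed low rack: roof board 170 deep (x) x 300 wide (y), underside 82, top 94 mm above the table, on 16 mm posts at y = -138, 0, 138 mm: two bays 122 wide, a bar closes their backs. Fixed paper stacks on the roof from 73 mm behind its front edge, to 144 mm high. Origin: on the table under the middle of the roof's front edge; x points into the rack, away from the robot.
- orange_box: Loose box like the blue one in shape, size and pull, but orange, in the other bay; nothing stands before it. Bystander. Origin: centre of its underside.
- notebooks: Loose stack of notebooks, 100 (x) x 80 (y) x 90 high. Bystander. Origin: centre of its underside.
- bowl: Loose steel bowl, 120 in diameter, 50 high. Bystander. Origin: centre of its underside.

How it is judged:
By the outcome, as a careful person would: the job done as asked, in the order asked, and still so for the second after the job is handed in, with the robot touching nothing.
It also fails if it takes over 72 s, if anything falls off the work surface, if the arm or the gripper's body presses on something with over 40 N, if the wrist force passes 120 N, or if a joint passes its speed limit or range.

## Working session

There is one attempt and no reset: what is moved stays moved. The work goes in short steps, Python scripts to look and compute and a shell command to move; the robot and the scene stay as the last step left them, time stands still between calls to the robot, and variables do not carry over. Pictures are saved under pics/ and viewed, at most 10 in all, crops included, and the job is handed in when it is done.

```bash
ls; mkdir -p pics; python3 - <<'E'
from rig import bot
import cv2,numpy as np
s=bot.sense();print(s['time'],s['eef_pos'],s['ee_rot'],s['finger_gap'])
for n in('top','side'):
    im=bot.capture(n);cv2.imwrite(f'pics/{n}0.png',im)
    m=bot.camera_model(n);print(n,np.round(m['K'],1).tolist(),m['dist'],np.round(m['cam_to_world'],3).tolist())
E
```

```text
inch.py
pics
rig.py
0.0 [0.20399626 0.59019929 0.22190997] [-1.41324851e-04  1.65644627e-01  9.86185228e-01 -7.30515064e-04] 0.08775366812354515
top [[502.4, 0.0, 311.2], [0.0, 502.4, 202.1], [0.0, 0.0, 1.0]] [-0.03139002  0.          0.          0.          0.        ] [[0.048, -0.977, 0.206, 0.272], [-0.999, -0.048, 0.008, -0.017], [0.002, -0.206, -0.978, 1.433], [0.0, 0.0, 0.0, 1.0]]
side [[446.4, 0.0, 325.1], [0.0, 446.4, 195.3], [0.0, 0.0, 1.0]] [0.00414047 0.         0.         0.         0.        ] [[0.882, -0.308, 0.356, 0.037], [-0.471, -0.565, 0.678, -0.941], [-0.007, -0.766, -0.643, 0.945], [0.0, 0.0, 0.0, 1.0]]
```

View pics/top0.png

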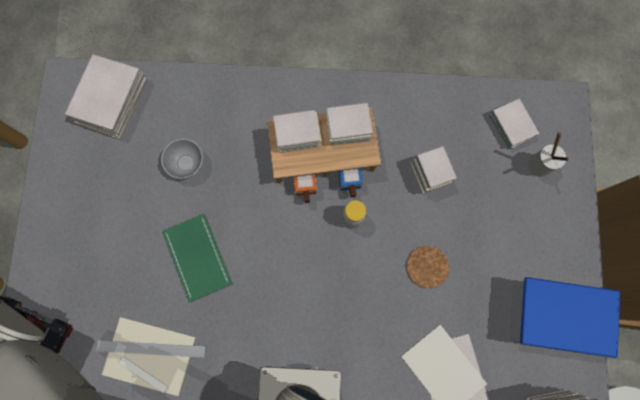

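View pics/side0.png

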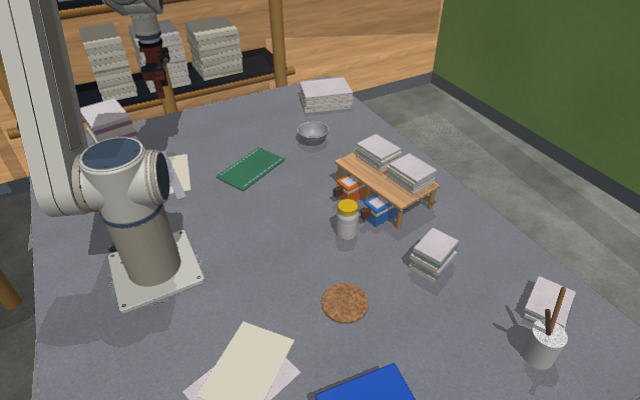

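The top view shows the jar lid at (355,211), blue box at (350,178) with its pull at (352,190), coaster at (428,267), board at (197,257) and orange box at (305,184). The side view shows the lid at (348,207), blue box at (378,208), coaster at (345,302) and board at (251,168).

```bash
cat > h.py <<'E'
import cv2,numpy as np
from rig import bot
def ray(m,p):
    u=cv2.undistortPoints(np.array(p,float).reshape(-1,1,2),np.array(m['K']),np.array(m['dist'])).reshape(-1,2)
    T=np.array(m['cam_to_world']);d=np.c_[u,np.ones(len(u))]@T[:3,:3].T
    return T[:3,3],d/np.linalg.norm(d,axis=1)[:,None]
def plane(m,p,z):
    o,d=ray(m,p);return o+d*((z-o[2])/d[:,2])[:,None]
def tri(m1,p1,m2,p2):
    (a,u),(b,v)=ray(m1,p1),ray(m2,p2);u=u[0];v=v[0]
    t=np.linalg.lstsq(np.c_[u,-v],b-a,rcond=None)[0]
    A=a+t[0]*u;B=b+t[1]*v;return (A+B)/2,np.linalg.norm(A-B)
def blob(im,lo,hi,roi):
    x0,y0,x1,y1=roi;k=np.zeros(im.shape[:2],np.uint8)
    k[y0:y1,x0:x1]=cv2.inRange(cv2.cvtColor(im,cv2.COLOR_BGR2HSV),lo,hi)[y0:y1,x0:x1]
    cs=cv2.findContours(k,cv2.RETR_EXTERNAL,cv2.CHAIN_APPROX_NONE)[0]
    c=max(cs,key=cv2.contourArea);return c.reshape(-1,2).astype(float)
def cen(c):
    return np.array(cv2.fitEllipse(c.astype(np.float32))[0])
E
python3 - <<'E'
from h import *
I={n:cv2.imread(f'pics/{n}0.png') for n in('top','side')};M={n:bot.camera_model(n) for n in I}
Y=((20,120,80),(35,255,255));G=((65,80,20),(90,255,200));C=((3,80,40),(18,255,255));B=((100,150,40),(125,255,255))
np.set_printoptions(precision=4,suppress=True)
for nm,col,rt,rs in(('lid',Y,(330,190,380,235),(330,195,365,222)),('coaster',C,(395,235,460,300),(315,275,375,330)),('board',G,(150,200,245,310),(205,140,295,195))):
    ct,cs=blob(I['top'],*col,rt),blob(I['side'],*col,rs)
    if nm=='board':
        qs=[]
        for n,c in(('top',ct),('side',cs)):
            P=plane(M[n],c,.008)[:,:2];r=cv2.minAreaRect(P.astype(np.float32));print(n,r);qs.append(cv2.moments(c.astype(np.float32)))
        pt,ps=[(q['m10']/q['m00'],q['m01']/q['m00']) for q in qs]
    else:
        pt,ps=cen(ct),cen(cs)
    print(nm,pt,ps,tri(M['top'],pt,M['side'],ps))
    for z in(.008,.11):print(' z',z,plane(M['top'],pt,z)[0],plane(M['side'],ps,z)[0])
b=blob(I['top'],*B,(330,160,370,200));print('blue px',cv2.boundingRect(b.astype(np.float32)))
x=cv2.resize(I['top'][135:235,265:385],None,fx=5,fy=5,interpolation=cv2.INTER_CUBIC)
y=cv2.resize(I['side'][150:250,320:450],None,fx=5,fy=5,interpolation=cv2.INTER_CUBIC)
cv2.imwrite('pics/tz.png',x);cv2.imwrite('pics/sz.png',y)
E
```

```text
lid [354.9478 210.5274] [347.1886 206.8218] (array([ 0.5358, -0.1264,  0.1003]), np.float64(0.00011637987805318241))
 z 0.008 [ 0.5541 -0.134   0.008 ] [ 0.5902 -0.0374  0.008 ]
 z 0.11 [ 0.5339 -0.1256  0.11  ] [ 0.53   -0.1358  0.11  ]
coaster [427.4408 266.6972] [344.5676 302.6719] (array([ 0.4028, -0.3459,  0.0002]), np.float64(6.662080918257785e-05))
 z 0.008 [ 0.4021 -0.3441  0.008 ] [ 0.3997 -0.3508  0.008 ]
 z 0.11 [ 0.3928 -0.3207  0.11  ] [ 0.3602 -0.415   0.11  ]
top ((0.3984425663948059, 0.31183862686157227), (0.21641698479652405, 0.1273183524608612), 26.164331436157227)
side ((0.39714550971984863, 0.30705463886260986), (0.2199803739786148, 0.13169194757938385), 26.196088790893555)
board (196.43182391842092, 257.4760462416073) (249.80455729166664, 168.771484375) (array([ 0.3963,  0.3138, -0.0022]), np.float64(0.0023376288782414674))
 z 0.008 [0.3966 0.3111 0.008 ] [0.3913 0.3005 0.008 ]
 z 0.11 [0.3877 0.2876 0.11  ] [0.3527 0.1654 0.11  ]
blue px (340, 169, 22, 17)
```

View pics/tz.png

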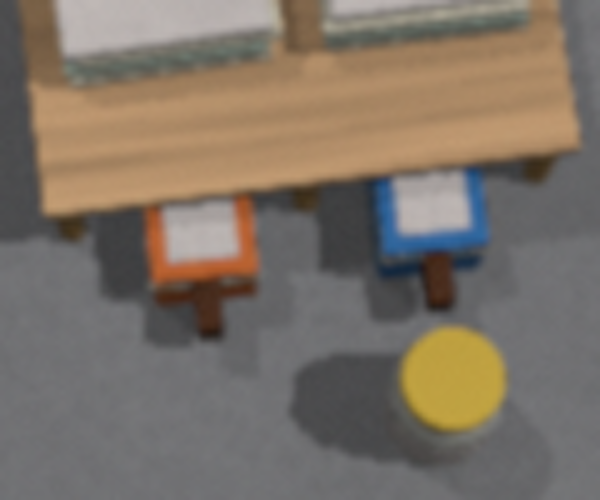

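```bash
cat >> h.py <<'E'
from scipy.spatial.transform import Rotation as Ro
def go(p,yd=None):
    """shift in tool axes to world point p; turn so that tool y lies along world angle yd (deg, mod 180), tool straight down"""
    s=bot.sense();q=np.array(s['ee_rot']);R=Ro.from_quat(q[[1,2,3,0]])
    d=R.inv().apply(np.array(p)-s['eef_pos']);r=np.zeros(3)
    if yd is not None:
        c=[]
        for k in(0,180):
            a=np.radians(yd+k);y=np.array([np.cos(a),np.sin(a),0]);z=np.array([0,0,-1.]);T=Ro.from_matrix(np.c_[np.cross(y,z),y,z])
            c.append((R.inv()*T).as_rotvec())
        r=min(c,key=np.linalg.norm)
    ty=R.apply([0,1,0]);print('t',s['time'],'pos',s['eef_pos'].round(4),'ydeg',np.degrees(np.arctan2(ty[1],ty[0])).round(2),'q6',round(s['q'][5],2),'D',d.round(4),'rot',r.round(4),'F',np.round(s['contact_force'],1),'gap',round(s['finger_gap'],4))
E
python3 - <<'E'
from h import *
np.set_printoptions(precision=4,suppress=True)
m=bot.camera_model('top');c=lambda *p:np.array(p,float)/5+[265-.4,135-.4]
def seg(n,a,b,z):
    P=plane(m,c(a,b),z);d=P[1]-P[0];print(n,P.tolist(),np.degrees(np.arctan2(d[1],d[0])))
seg('roof',(45,215),(580,150),.094)
seg('bluefront',(387,257),(490,243),.064)
seg('pull',(436,255),(440,308),.06)
go([.47,-.11,.30],99)
E
```

```text
roof [[0.6185029766549259, 0.09958879362920661, 0.09400000000000008], [0.6701068498795137, -0.19414982462213246, 0.09400000000000008]] -80.03597953640107
bluefront [[0.6113011501550982, -0.0909954218583115, 0.06400000000000006], [0.6222197030379792, -0.14855356082845958, 0.06400000000000006]] -79.2588408965541
pull [[0.614795758265636, -0.11873339788231141, 0.06000000000000005], [0.5843454881192758, -0.12192926343881788, 0.06000000000000005]] -174.00853644139693
t 0.1 pos [0.204  0.5903 0.222 ] ydeg 70.93 q6 -0.02 D [-0.4802 -0.575  -0.0773] rot [-0.0013 -0.0004 -0.4899] F [ 0.3  0.7 -0. ] gap 0.0883
```

```bash
python3 inch.py '-.039 -.0465 -.006 0 0 0; -.078 -.093 -.012 0 0 0; -.117 -.1395 -.018 0 0 0; -.156 -.186 -.024 0 0 0; -.195 -.2325 -.03 0 0 0' && python3 inch.py '-.039 -.0465 -.006 0 0 0; -.078 -.093 -.012 0 0 0; -.117 -.1395 -.018 0 0 0; -.156 -.186 -.024 0 0 0; -.195 -.2325 -.03 0 0 0' && python3 inch.py '-.039 -.0465 -.006 0 0 0; -.078 -.093 -.012 0 0 -.16; -.09 -.11 -.018 0 0 -.32; -.09 -.11 -.018 0 0 -.49; -.09 -.11 -.018 0 0 -.49'
python3 - <<'E'
from h import *
go([.47,-.11,.30],100)
m=bot.camera_model('wrist');print(np.round(m['cam_to_world'],3).tolist())
cv2.imwrite('pics/w1.png',bot.capture('wrist'));np.save('w1.npy',m,allow_pickle=True)
E
```

```text
time: 0.72
eef_pos: [0.3127, 0.3054, 0.2527]
ee_rot: [0.0, 0.165, 0.986, -0.0]
contact_force: [0.1, -0.5, 0.4]
finger_gap: 0.0882
gripper_force: 0.0
time: 1.35
eef_pos: [0.4211, 0.0218, 0.283]
ee_rot: [0.0, 0.166, 0.986, 0.0]
contact_force: [1.6, 1.0, -0.1]
finger_gap: 0.0879
gripper_force: 0.0
time: 1.98
eef_pos: [0.4697, -0.1098, 0.3003]
ee_rot: [-0.0, -0.077, 0.997, 0.0]
contact_force: [-0.3, 0.1, -0.4]
finger_gap: 0.0876
gripper_force: 0.0
t 1.975 pos [ 0.4697 -0.1098  0.3003] ydeg 98.87 q6 -1.98 D [-0.0003 -0.0002  0.0003] rot [ 0.0004 -0.0007 -0.0197] F [-0.3  0.1 -0.4] gap 0.0876
[[-0.155, 0.956, 0.249, 0.403], [0.988, 0.15, 0.039, -0.12], [0.0, 0.252, -0.968, 0.462], [0.0, 0.0, 0.0, 1.0]]
```

View pics/w1.png

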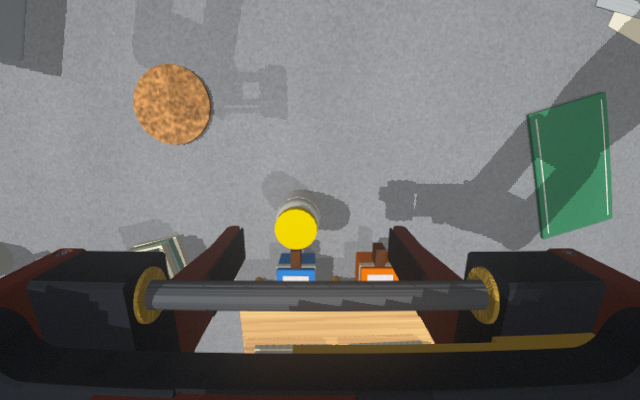

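The wrist view shows the lid at (296,229), blue pull at about (296,258), coaster at (172,104), the board at right and the orange pull at (379,250).

```bash
python3 - <<'E'
from h import *
np.set_printoptions(precision=4,suppress=True)
w=np.load('w1.npy',allow_pickle=True).item();t=bot.camera_model('top');W=cv2.imread('pics/w1.png');T=cv2.imread('pics/top0.png')
Y=((20,120,80),(35,255,255));G=((65,80,20),(90,255,200));C=((3,80,40),(18,255,255));D=((0,60,20),(15,255,110))
for nm,col,rw,rt in(('lid',Y,(265,200,330,255),(330,190,380,235)),('coaster',C,(120,50,225,160),(395,235,460,300)),('board',G,(515,85,625,245),(150,200,245,310))):
    a,b=blob(W,*col,rw),blob(T,*col,rt)
    if nm=='board':
        r=[cv2.minAreaRect(plane(m,c,.008)[:,:2].astype(np.float32)) for m,c in((w,a),(t,b))];print(r)
        f=lambda c:cv2.boxPoints(cv2.minAreaRect(c.astype(np.float32))).mean(0)
        pa,pb=f(a),f(b)
    else: pa,pb=cen(a),cen(b)
    print(nm,pa,pb,tri(w,pa,t,pb))
    for z in(.008,.11):print(' ',z,plane(w,pa,z)[0],plane(t,pb,z)[0])
cv2.imwrite('pics/w1z.png',cv2.resize(W[190:300,225:385],None,fx=5,fy=5,interpolation=cv2.INTER_CUBIC))
E
```

```text
lid [295.663  227.9478] [354.9478 210.5274] (array([ 0.5345, -0.126 ,  0.1076]), np.float64(0.0004483702104123921))
  0.008 [ 0.5714 -0.128   0.008 ] [ 0.5541 -0.134   0.008 ]
  0.11 [ 0.5337 -0.1262  0.11  ] [ 0.5339 -0.1256  0.11  ]
coaster [171.6893 103.8379] [427.4408 266.6972] (array([ 0.4023, -0.3447,  0.0056]), np.float64(1.7185946117042227e-05))
  0.008 [ 0.4023 -0.3435  0.008 ] [ 0.4021 -0.3441  0.008 ]
  0.11 [ 0.4026 -0.2933  0.11  ] [ 0.3928 -0.3207  0.11  ]
[((0.39983174204826355, 0.30936145782470703), (0.2188701033592224, 0.1320580691099167), 26.194984436035156), ((0.3984425663948059, 0.31183862686157227), (0.21641698479652405, 0.1273183524608612), 26.164331436157227)]
board [572.8506 165.0741] [196.2369 257.511 ] (array([0.3951, 0.3124, 0.0036]), np.float64(0.0034396730709047797))
  0.008 [0.3935 0.3078 0.008 ] [0.3964 0.3117 0.008 ]
  0.11 [0.3957 0.2117 0.11  ] [0.3875 0.2881 0.11  ]
```

View pics/w1z.png

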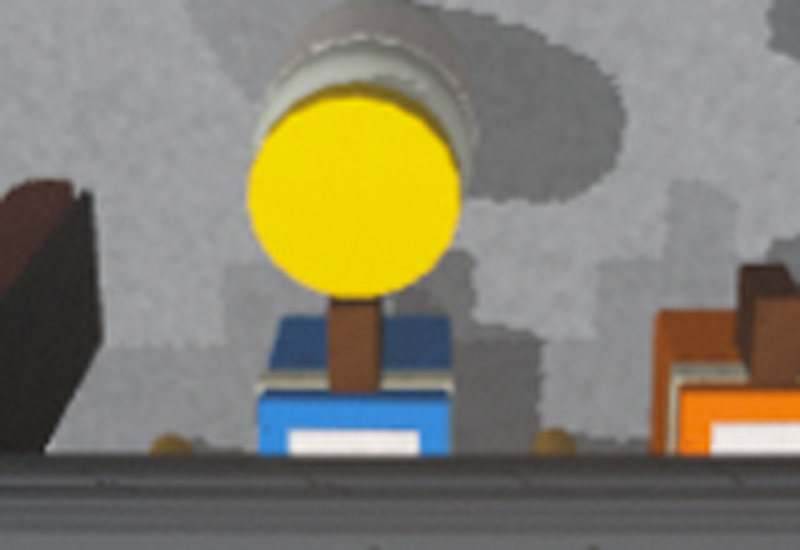

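The crop shows the lid, with the blue box's pull and front edge square behind it. The jar is at about (0.534, -0.126), top 0.108; coaster (0.402, -0.344), board (0.399, 0.310) at 26°.

```bash
python3 -c "
from h import *
go([.534,-.126,.046])"
```

```text
t 2.025 pos [ 0.4696 -0.1095  0.3004] ydeg 98.8 q6 -1.98 D [-0.0613 -0.0262  0.2543] rot [0. 0. 0.] F [0.  0.2 0.2] gap 0.0879
```

```bash
python3 inch.py '-.04 -.018 .02 0 0 0; -.0613 -.0262 .06 0 0 0; -.0613 -.0262 .115 0 0 0; -.0613 -.0262 .16 0 0 0; -.0613 -.0262 .16 0 0 0' .088 && python3 inch.py '0 0 .03 0 0 0; 0 0 .06 0 0 0; 0 0 .08 0 0 0; 0 0 .0943 0 0 0; 0 0 .0943 0 0 0' && python3 inch.py '0 0 0 0 0 0; 0 0 0 0 0 0; 0 0 0 0 0 0; 0 0 0 0 0 0; 0 0 0 0 0 0' .03; python3 -c "
from h import *
go([.534,-.126,.046])"
```

```text
time: 2.65
eef_pos: [0.532, -0.1246, 0.1377]
ee_rot: [-0.004, -0.078, 0.997, 0.001]
contact_force: [0.2, -0.9, 0.5]
finger_gap: 0.0879
gripper_force: 0.0
time: 3.28
eef_pos: [0.535, -0.1258, 0.0469]
ee_rot: [0.0, -0.078, 0.997, -0.0]
contact_force: [-0.1, 0.5, 0.5]
finger_gap: 0.088
gripper_force: 0.0
time: 3.9
eef_pos: [0.5353, -0.1262, 0.0471]
ee_rot: [0.001, -0.078, 0.997, -0.0]
contact_force: [0.3, -2.0, 6.8]
finger_gap: 0.064
gripper_force: 30.0
t 3.9 pos [ 0.5353 -0.1262  0.0471] ydeg 99.0 q6 -1.98 D [0.0013 0.0004 0.0011] rot [0. 0. 0.] F [ 0.3 -2.   6.8] gap 0.064
```

```bash
python3 inch.py '0 0 -.01 0 0 0; 0 0 -.035 0 0 0; 0 0 -.065 0 0 0; 0 0 -.09 0 0 0; 0 0 -.1 0 0 0'; python3 -c "
from h import *
go([.402,-.344,.148],70)"
```

```text
time: 4.53
eef_pos: [0.5349, -0.1258, 0.1478]
ee_rot: [0.001, -0.079, 0.997, -0.0]
contact_force: [0.7, 0.4, -3.3]
finger_gap: 0.0637
gripper_force: 30.0
t 4.525 pos [ 0.5349 -0.1258  0.1478] ydeg 99.01 q6 -1.98 D [ 0.1654 -0.1947 -0.0004] rot [-1.000e-04  1.500e-03  5.062e-01] F [ 0.7  0.4 -3.3] gap 0.0637
```

```bash
python3 inch.py '.015 -.018 0 0 0 .06; .045 -.053 0 0 0 .17; .08 -.094 0 0 0 .29; .115 -.135 0 0 0 .4; .145 -.17 0 0 0 .506'; python3 -c "
from h import *
go([.402,-.344,.148],70)"
```

```text
time: 5.15
eef_pos: [0.4163, -0.3174, 0.1457]
ee_rot: [-0.001, 0.175, 0.984, 0.0]
contact_force: [-0.5, -0.4, -3.2]
finger_gap: 0.0637
gripper_force: 30.0
t 5.15 pos [ 0.4163 -0.3174  0.1457] ydeg 69.79 q6 -1.89 D [ 0.0043 -0.0299 -0.0023] rot [ 0.0005 -0.0014 -0.0037] F [-0.5 -0.4 -3.2] gap 0.0637
```

```bash
python3 inch.py '.003 -.015 0 0 0 0; .006 -.0315 0 0 0 0; .006 -.0315 .02 0 0 0; .006 -.0315 .045 0 0 0; .006 -.0315 .065 0 0 0' && python3 inch.py '0 0 .01 0 0 0; 0 0 .02 0 0 0; 0 0 .02 0 0 0';python3 -c "
from h import *
go([.402,-.344,.055],70)
import os
cv2.imwrite('pics/w2.png',bot.capture('wrist'))"
```

```text
time: 5.78
eef_pos: [0.4018, -0.3432, 0.0804]
ee_rot: [-0.0, 0.172, 0.985, 0.0]
contact_force: [-0.3, -0.2, -3.1]
finger_gap: 0.0633
gripper_force: 30.0
time: 6.15
eef_pos: [0.4016, -0.3437, 0.061]
ee_rot: [-0.0, 0.173, 0.985, 0.0]
contact_force: [-0.2, 0.2, -2.4]
finger_gap: 0.0633
gripper_force: 30.0
t 6.15 pos [ 0.4016 -0.3437  0.061 ] ydeg 70.05 q6 -1.95 D [-0.0005 -0.0002  0.006 ] rot [ 0.0003 -0.0008  0.0009] F [-0.2  0.2 -2.4] gap 0.0633
```

Check the jar over the coaster before lowering.

View pics/w2.png

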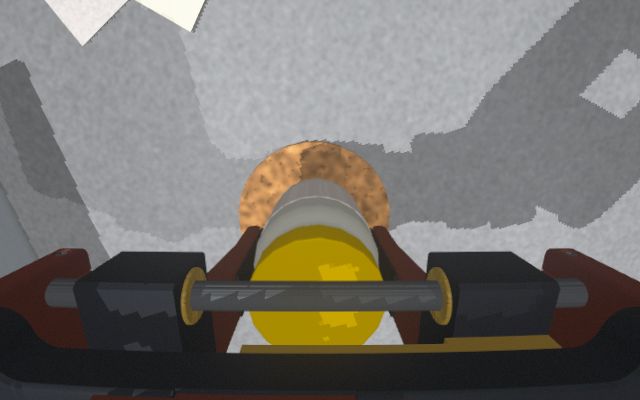

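```bash
python3 inch.py '0 0 .002 0 0 0; 0 0 .004 0 0 0; 0 0 .0045 0 0 0; 0 0 .0045 0 0 0'; python3 inch.py '0 0 .001 0 0 0; 0 0 .001 0 0 0'; python3 inch.py '0 0 .001 0 0 0; 0 0 .001 0 0 0'
```

```text
time: 6.7
eef_pos: [0.4016, -0.344, 0.0569]
ee_rot: [0.0, 0.174, 0.985, -0.0]
contact_force: [-0.2, 0.4, -3.4]
finger_gap: 0.0637
gripper_force: 30.0
time: 6.95
eef_pos: [0.4016, -0.344, 0.0558]
ee_rot: [-0.0, 0.174, 0.985, 0.0]
contact_force: [0.1, 0.1, -1.9]
finger_gap: 0.0636
gripper_force: 30.0
time: 7.2
eef_pos: [0.4017, -0.3441, 0.0551]
ee_rot: [0.0, 0.174, 0.985, -0.0]
contact_force: [-1.2, 1.3, 2.7]
finger_gap: 0.0637
gripper_force: 30.0
```

The wrist view shows the jar centred across the coaster (both about column 315), and contact was felt at 0.055. I release, retract and look at the rack again.

```bash
python3 inch.py '0 0 0 0 0 0; 0 0 0 0 0 0; 0 0 0 0 0 0; 0 0 0 0 0 0' .088 && python3 inch.py '0 0 -.02 0 0 0; 0 0 -.06 0 0 0; 0 0 -.11 0 0 0; 0 0 -.16 0 0 0; 0 0 -.21 0 0 0'; python3 -c "
from h import *
go([.44,-.11,.27],100)"
```

```text
time: 7.7
eef_pos: [0.4016, -0.344, 0.0548]
ee_rot: [-0.0, 0.173, 0.985, -0.0]
contact_force: [0.0, 0.0, -1.0]
finger_gap: 0.0878
gripper_force: 0.0
time: 8.32
eef_pos: [0.4014, -0.3438, 0.2665]
ee_rot: [0.0, 0.173, 0.985, -0.0]
contact_force: [0.2, 0.6, -0.3]
finger_gap: 0.0878
gripper_force: 0.0
t 8.325 pos [ 0.4014 -0.3438  0.2665] ydeg 70.02 q6 -1.95 D [ 0.0436  0.2329 -0.0035] rot [-0.      0.     -0.5233] F [ 0.2  0.6 -0.3] gap 0.0878
```

```bash
python3 inch.py '.01 .05 0 0 0 -.1; .02 .1 0 0 0 -.2; .03 .15 0 0 0 -.3; .04 .2 0 0 0 -.42; .0436 .2329 -.0035 0 0 -.523' && python3 inch.py '0 0 0 0 0 0; 0 0 0 0 0 0'; python3 - <<'E'
from h import *
go([.44,-.11,.27],100)
m=bot.camera_model('wrist');W=bot.capture('wrist');np.save('w3.npy',m,allow_pickle=True)
cv2.imwrite('pics/w3.png',W);T=bot.capture('top');cv2.imwrite('pics/top3.png',T)
P=np.array([plane(m,[[x,y]],.05)[0] for x,y in((320,200),)]);print(P)
a=cv2.resize(W[200:300,220:380],None,fx=5,fy=5,interpolation=cv2.INTER_CUBIC)[:300]
b=cv2.resize(T[155:215,280:440],None,fx=5,fy=5,interpolation=cv2.INTER_CUBIC)
cv2.imwrite('pics/c3.png',np.vstack([cv2.resize(W[205:285,240:400],None,fx=5,fy=5,interpolation=cv2.INTER_CUBIC),b[:200]]))
E
```

```text
time: 8.95
eef_pos: [0.4398, -0.1082, 0.2683]
ee_rot: [-0.0, -0.089, 0.996, 0.0]
contact_force: [1.2, -0.4, 0.0]
finger_gap: 0.0877
gripper_force: 0.0
time: 9.2
eef_pos: [0.4401, -0.1106, 0.2683]
ee_rot: [-0.0, -0.087, 0.996, -0.0]
contact_force: [-0.9, 0.2, 0.2]
finger_gap: 0.0878
gripper_force: 0.0
t 9.2 pos [ 0.4401 -0.1106  0.2683] ydeg 99.93 q6 -2.02 D [ 0.      0.0006 -0.0017] rot [-0.0003 -0.0001 -0.0012] F [-0.9  0.2  0.2] gap 0.0878
[[ 0.46901243 -0.0997177   0.05      ]]
```

View pics/c3.png

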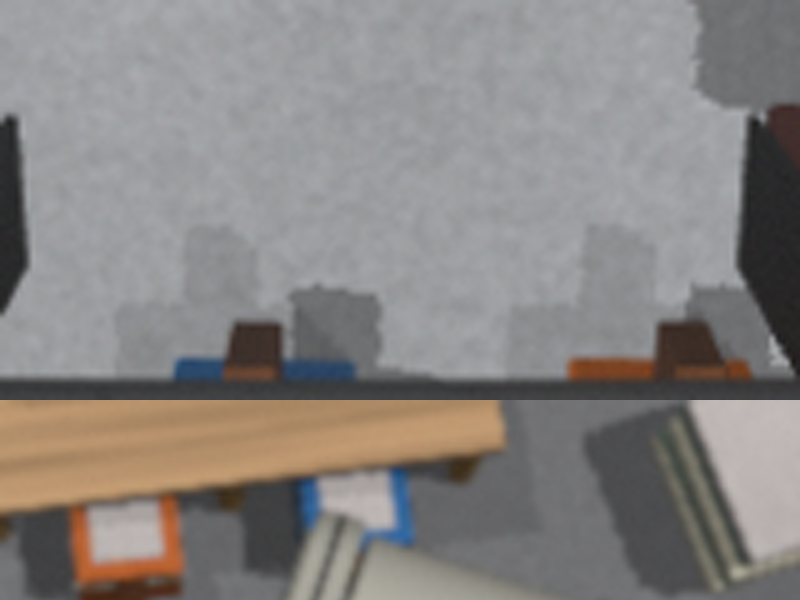

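The crop shows the pull's front top edge at about full-picture (285–296, 278) with no jar in the way; the top view is covered by the arm, so I use the earlier top picture.

```bash
python3 - <<'E'
from h import *
np.set_printoptions(precision=4,suppress=True)
w=np.load('w1.npy',allow_pickle=True).item();w3=np.load('w3.npy',allow_pickle=True).item();t=bot.camera_model('top')
c1=lambda x,y:[225+x/5-.4,190+y/5-.4];ct=lambda x,y:[265+x/5-.4,135+y/5-.4];c3=lambda x,y:[240+x/5-.4,205+y/5-.4]
for n,a,b in(('box right',c1(258,393),ct(490,243)),('box left',c1(455,393),ct(387,257))):
    print(n,tri(w,[a],t,[b]),plane(w,[a],.064)[0],plane(t,[b],.064)[0])
print('pull side midline w1 at box',plane(w,[c1(354,390)],.06)[0])
a=c3(254,367);b=ct(441,302)
print('pull front top',plane(w3,[a],.06)[0],plane(t,[b],.06)[0],tri(w3,[a],t,[b]))
go([0.589,-.12,.03],100)
E
```

```text
box right (array([ 0.6237, -0.1486,  0.0581]), np.float64(0.0010652234299052296)) [ 0.6204 -0.1476  0.064 ] [ 0.6222 -0.1486  0.064 ]
box left (array([ 0.6096, -0.0895,  0.0678]), np.float64(0.0029830331101904947)) [ 0.6109 -0.0878  0.064 ] [ 0.6113 -0.091   0.064 ]
pull side midline w1 at box [ 0.6168 -0.1186  0.06  ]
pull front top [ 0.5883 -0.1218  0.06  ] [ 0.5878 -0.1224  0.06  ] (array([ 0.5874, -0.122 ,  0.0617]), np.float64(0.00045815922130561736))
t 9.3 pos [ 0.44   -0.1111  0.2683] ydeg 99.86 q6 -2.02 D [-0.1453 -0.0342  0.2382] rot [-0.0001 -0.0003 -0.0024] F [ 0.3 -0.6 -0. ] gap 0.0879
```

```bash
python3 -c "
from h import *
go([.602,-.1205,.028],99.5)"
```

```text
t 9.3 pos [ 0.44   -0.1111  0.2683] ydeg 99.86 q6 -2.02 D [-0.1581 -0.037   0.2402] rot [-0.0001 -0.0003  0.0064] F [ 0.3 -0.6 -0. ] gap 0.0879
```

```bash
python3 inch.py '-.05 -.012 .02 0 0 0; -.1 -.024 .05 0 0 0; -.15 -.035 .08 0 0 .006; -.158 -.037 .12 0 0 .006; -.158 -.037 .15 0 0 .006' .05 && python3 inch.py '0 0 .03 0 0 0; 0 0 .06 0 0 0; 0 0 .08 0 0 0; 0 0 .09 0 0 0; 0 0 .09 0 0 0'; python3 -c "
from h import *
go([.602,-.1205,.028],99.5)"; python3 inch.py '0 0 0 0 0 0; 0 0 0 0 0 0; 0 0 0 0 0 0; 0 0 0 0 0 0; 0 0 0 0 0 0' .005
```

```text
time: 9.93
eef_pos: [0.6023, -0.1206, 0.1159]
ee_rot: [-0.001, -0.083, 0.997, 0.0]
contact_force: [-1.2, 0.7, 0.2]
finger_gap: 0.0498
gripper_force: 0.0
time: 10.55
eef_pos: [0.6021, -0.1196, 0.0281]
ee_rot: [-0.0, -0.084, 0.996, 0.0]
contact_force: [0.6, 0.1, 0.4]
finger_gap: 0.0502
gripper_force: 0.0
t 10.55 pos [ 0.6021 -0.1196  0.0281] ydeg 99.6 q6 -1.95 D [ 0.0003 -0.0009  0.0001] rot [ 0.0002 -0.0006  0.0018] F [0.6 0.1 0.4] gap 0.0502
time: 11.18
eef_pos: [0.6027, -0.1195, 0.0289]
ee_rot: [0.001, -0.084, 0.996, -0.0]
contact_force: [-1.2, -2.2, 5.0]
finger_gap: 0.0159
gripper_force: 29.8
```

```bash
python3 inch.py '.01 0 0 0 0 0; .03 0 0 0 0 0; .055 0 0 0 0 0; .075 0 0 0 0 0; .085 0 0 0 0 0' && python3 inch.py '.015 0 0 0 0 0; .035 0 0 0 0 0; .05 0 0 0 0 0; .055 0 0 0 0 0; .055 0 0 0 0 0' && python3 inch.py '0 0 0 0 0 0; 0 0 0 0 0 0; 0 0 0 0 0 0' .05; python3 inch.py '0 0 -.03 0 0 0; 0 0 -.08 0 0 0; 0 0 -.13 0 0 0;0 0 -.19 0 0 0; 0 0 -.25 0 0 0' .088;  python3 inch.py '.05 0 0 0 0 0; .09 0 0 0 0 0; .09 0 0 0 0 0'; python3 - <<'E'
from h import *
go([.602,-.1205,.028],99.5)
m=bot.camera_model('wrist');W=bot.capture('wrist');np.save('w4.npy',m,allow_pickle=True)
cv2.imwrite('pics/w4.png',W);T=bot.capture('top');cv2.imwrite('pics/top4.png',T)
E
```

```text
time: 11.8
eef_pos: [0.5184, -0.1337, 0.0289]
ee_rot: [0.001, -0.084, 0.996, -0.0]
contact_force: [3.9, 1.1, 2.0]
finger_gap: 0.0156
gripper_force: 30.0
time: 12.42
eef_pos: [0.4641, -0.1431, 0.0288]
ee_rot: [0.0, -0.084, 0.996, -0.0]
contact_force: [0.9, -2.3, 9.4]
finger_gap: 0.0158
gripper_force: 30.0
time: 12.8
eef_pos: [0.4635, -0.1425, 0.028]
ee_rot: [-0.001, -0.084, 0.996, 0.0]
contact_force: [0.2, 0.2, -0.3]
finger_gap: 0.0423
gripper_force: 0.0
time: 13.42
eef_pos: [0.4635, -0.1424, 0.28]
ee_rot: [-0.0, -0.084, 0.996, 0.0]
contact_force: [0.6, -1.6, -0.1]
finger_gap: 0.0871
gripper_force: 0.0
time: 13.8
eef_pos: [0.3731, -0.1575, 0.2782]
ee_rot: [-0.001, -0.083, 0.997, 0.0]
contact_force: [-0.0, -0.3, 1.1]
finger_gap: 0.088
gripper_force: 0.0
t 13.8 pos [ 0.3731 -0.1575  0.2782] ydeg 99.55 q6 -2.17 D [-0.2322 -0.0016  0.2499] rot [ 0.0005 -0.0011  0.0009] F [-0.  -0.3  1.1] gap 0.088
```

View pics/w4.png

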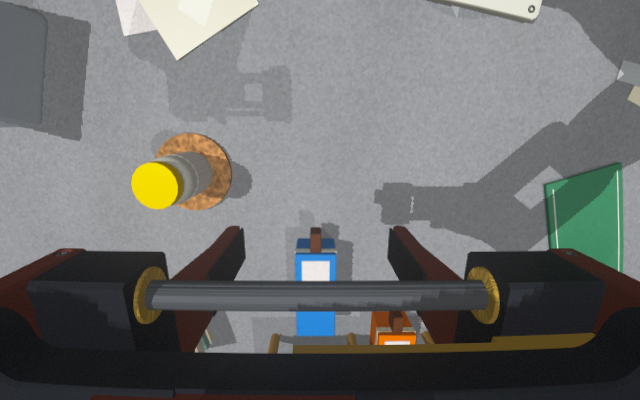

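The wrist view shows the box drawn out, straight, front top edge at row 254, columns 295–336; the jar stands on the coaster, orange box unmoved.

```bash
python3 - <<'E'
from h import *
np.set_printoptions(precision=4,suppress=True)
w=np.load('w4.npy',allow_pickle=True).item();t=bot.camera_model('top');W=cv2.imread('pics/w4.png');T=cv2.imread('pics/top4.png')
HB=((95,120,170),(125,255,255))
L=[];Rr=[];h=cv2.cvtColor(W,cv2.COLOR_BGR2HSV)
for y in list(range(257,281))+list(range(312,333)):
    k=np.where(cv2.inRange(h[y:y+1,270:370],*HB)[0])[0]
    if len(k)>5:L.append([270+k[0]-.5,y]);Rr.append([270+k[-1]+.5,y])
out=[]
for z in(.064,.058):
    res=[]
    for S in(L,Rr):
        P=plane(w,S,z)[:,:2].astype(np.float32);vx,vy,x0,y0=cv2.fitLine(P,cv2.DIST_HUBER,0,.01,.01).ravel();s=np.sign(vx);res.append((np.degrees(np.arctan2(vy*s,vx*s)),x0,y0))
    a=np.radians((res[0][0]+res[1][0])/2);n=np.array([-np.sin(a),np.cos(a)])
    mid=np.array([(res[0][1]+res[1][1])/2,(res[0][2]+res[1][2])/2]);off=(n@res[0][1:]+n@res[1][1:])/2;print(z,res,'width',n@np.array(res[1][1:])-n@np.array(res[0][1:]),'mid',mid,'y on centreline at x=.55', (off+np.sin(a)*.55)/np.cos(a))
col=cv2.inRange(h,*HB)[240:270,308:312].mean(1);print('front row',240+np.where(col>127)[0][0])
f=[316,240+np.where(col>127)[0][0]-.5];P=plane(w,[f],.064)[0];print('front',P)
try:
    b=blob(T,*HB,(300,150,420,240));r=cv2.boundingRect(b.astype(np.float32));print('top blob',r,cv2.minAreaRect(b.astype(np.float32)))
    cv2.imwrite('pics/t4z.png',cv2.resize(T[150:250,290:450],None,fx=5,fy=5,interpolation=cv2.INTER_CUBIC))
except Exception as e:print(e)
E
```

```text
0.064 [(np.float32(9.875527), np.float32(0.5360184), np.float32(-0.16069552)), (np.float32(9.7012825), np.float32(0.5210123), np.float32(-0.10340375))] width 0.059008926 mid [ 0.5285 -0.132 ] y on centreline at x=.55 -0.12834305
0.058 [(np.float32(9.8755), np.float32(0.53967285), np.float32(-0.16057222)), (np.float32(9.701266), np.float32(0.52442735), np.float32(-0.102366254))] width 0.0599505 mid [ 0.5321 -0.1315] y on centreline at x=.55 -0.1283725
front row 255
front [ 0.481  -0.1389  0.064 ]
max() iterable argument is empty
```

```bash
python3 -c "
from h import *
go([.5485,-.1285,.018],99.8)"
```

```text
t 13.9 pos [ 0.3757 -0.1579  0.2785] ydeg 99.6 q6 -2.17 D [-1.751e-01  2.000e-04  2.606e-01] rot [-0.0003  0.0006 -0.0035] F [ 0.4 -0.2 -0.2] gap 0.0881
```

```bash
python3 inch.py '-.05 0 .02 0 0 -.003; -.1 0 .05 0 0 -.003; -.15 0 .08 0 0 -.003; -.175 0 .12 0 0 -.003; -.175 0 .14 0 0 -.003' .088 && python3 inch.py '0 0 .03 0 0 0; 0 0 .07 0 0 0; 0 0 .1 0 0 0; 0 0 .1205 0 0 0; 0 0 .1205 0 0 0'; python3 -c "
from h import *
go([.5485,-.1285,.018],99.8)"; python3 inch.py '0 0 0 0 0 0; 0 0 0 0 0 0; 0 0 0 0 0 0; 0 0 0 0 0 0; 0 0 0 0 0 0' .03;python3 inch.py '0 0 -.01 0 0 0; 0 0 -.03 0 0 0; 0 0 -.06 0 0 0; 0 0 -.09 0 0 0; 0 0 -.1 0 0 0'; python3 -c "
from h import *
go([.399,.3105,.118],116.2)"
```

```text
time: 14.52
eef_pos: [0.5499, -0.1273, 0.1351]
ee_rot: [-0.001, -0.086, 0.996, 0.0]
contact_force: [0.0, 0.2, -0.0]
finger_gap: 0.0877
gripper_force: 0.0
time: 15.15
eef_pos: [0.5475, -0.1277, 0.0155]
ee_rot: [-0.002, -0.086, 0.996, 0.001]
contact_force: [-0.2, 0.2, -1.6]
finger_gap: 0.0878
gripper_force: 0.0
t 15.15 pos [ 0.5475 -0.1277  0.0155] ydeg 99.85 q6 -1.99 D [-0.0008 -0.001  -0.0025] rot [ 0.0016 -0.0035  0.0008] F [-0.2  0.2 -1.6] gap 0.0878
time: 15.78
eef_pos: [0.5487, -0.1287, 0.0187]
ee_rot: [0.001, -0.085, 0.996, -0.0]
contact_force: [-0.5, 0.6, 5.3]
finger_gap: 0.0599
gripper_force: 30.0
time: 16.4
eef_pos: [0.5491, -0.1288, 0.1205]
ee_rot: [0.002, -0.085, 0.996, -0.001]
contact_force: [-0.2, -0.9, -4.1]
finger_gap: 0.0597
gripper_force: 30.0
t 16.4 pos [ 0.5491 -0.1288  0.1205] ydeg 99.81 q6 -1.99 D [0.0731 0.4584 0.0015] rot [-0.002   0.0031 -0.2861] F [-0.2 -0.9 -4.1] gap 0.0597
```

```bash
python3 inch.py '.003 .02 0 0 0 0; .01 .06 0 0 0 0; .018 .11 0 0 0 0; .026 .165 0 0 0 0; .035 .22 0 0 0 0' && python3 inch.py '.009 .055 0 0 0 -.05; .017 .11 0 0 0 -.12; .025 .16 0 0 0 -.19; .032 .2 0 0 0 -.25; .038 .238 0 0 0 -.286' && python3 inch.py '0 0 0 0 0 0; 0 0 0 0 0 0'; python3 - <<'E'
from h import *
go([.399,.3105,.118],116.2)
m=bot.camera_model('wrist');W=bot.capture('wrist');np.save('w5.npy',m,allow_pickle=True)
cv2.imwrite('pics/w5.png',W);T=bot.capture('side');cv2.imwrite('pics/s5.png',T)
E
```

```text
time: 17.02
eef_pos: [0.4737, 0.0843, 0.1169]
ee_rot: [-0.001, -0.085, 0.996, 0.0]
contact_force: [0.8, 0.6, -4.6]
finger_gap: 0.06
gripper_force: 30.0
time: 17.65
eef_pos: [0.3954, 0.3115, 0.1167]
ee_rot: [-0.001, -0.228, 0.974, -0.0]
contact_force: [-0.1, 0.3, -3.8]
finger_gap: 0.0601
gripper_force: 30.0
time: 17.9
eef_pos: [0.3967, 0.3098, 0.117]
ee_rot: [-0.001, -0.227, 0.974, -0.001]
contact_force: [-0.3, 0.7, -3.3]
finger_gap: 0.0601
gripper_force: 30.0
t 17.9 pos [0.3967 0.3098 0.117 ] ydeg 116.24 q6 -1.39 D [-0.0024 -0.0004 -0.001 ] rot [-0.0006 -0.0023  0.0007] F [-0.3  0.7 -3.3] gap 0.0601
```

View pics/w5.png

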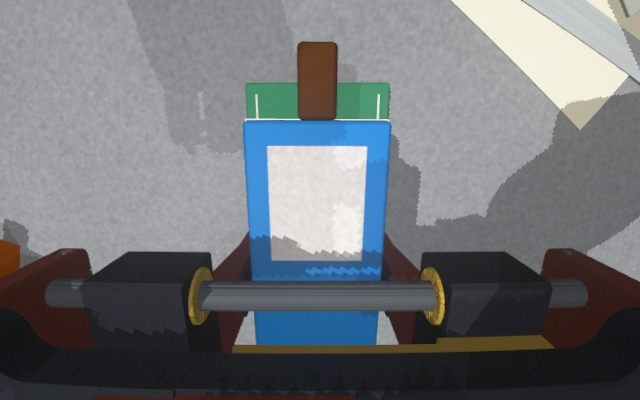

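The wrist view shows the box (columns 244–391) centred and parallel over the board (246–390); I check the lengthwise offset.

```bash
python3 - <<'E'
from h import *
np.set_printoptions(precision=4,suppress=True)
w=np.load('w5.npy',allow_pickle=True).item();W=cv2.imread('pics/w5.png')
s=bot.sense();a=np.radians(26.2);u=np.array([np.cos(a),np.sin(a)]);n=np.array([-u[1],u[0]]);p=s['eef_pos'][:2]
for nm,px,z in(('board near L',[246,83],.008),('board near R',[390,83],.008),('box front L',[244,121],.1625),('box front R',[391,121],.1625)):
    d=plane(w,[px],z)[0][:2]-p;print(nm,'along',d@u,'across',d@n)
h=cv2.cvtColor(W,cv2.COLOR_BGR2HSV);c=cv2.inRange(h[:,265:290],(65,80,20),(90,255,200)).mean(1);print('green rows',np.where(c>127)[0][[0,-1]])
E
```

```text
board near L along -0.10605883815739461 across -0.06206608663910353
board near R along -0.10628354049247792 across 0.06641099843579615
box front L along -0.0697881726479115 across -0.027795901453301925
box front R along -0.06988913522029139 across 0.030171254127332126
green rows [ 83 117]
```

```bash
python3 inch.py '-.003 .0005 .02 0 0 0; -.003 .0005 .045 0 0 0; -.003 .0005 .065 0 0 0; -.003 .0005 .08 0 0 0; -.003 .0005 .084 0 0 0'; python3 inch.py '0 0 .002 0 0 0; 0 0 .003 0 0 0; 0 0 .003 0 0 0'; python3 inch.py '0 0 .001 0 0 0; 0 0 .001 0 0 0'; python3 inch.py '0 0 .001 0 0 0; 0 0 .001 0 0 0'
```

```text
time: 18.62
eef_pos: [0.4003, 0.3113, 0.033]
ee_rot: [-0.001, -0.226, 0.974, -0.0]
contact_force: [-0.7, 0.1, -4.1]
finger_gap: 0.0598
gripper_force: 30.0
time: 19.0
eef_pos: [0.4008, 0.3124, 0.0313]
ee_rot: [0.0, -0.227, 0.974, 0.0]
contact_force: [-0.5, 0.8, -3.1]
finger_gap: 0.06
gripper_force: 30.0
time: 19.25
eef_pos: [0.4006, 0.3122, 0.03]
ee_rot: [0.0, -0.227, 0.974, 0.0]
contact_force: [-0.2, -0.1, -3.2]
finger_gap: 0.0598
gripper_force: 30.0
time: 19.5
eef_pos: [0.4005, 0.3121, 0.0288]
ee_rot: [-0.0, -0.227, 0.974, -0.0]
contact_force: [-0.4, -0.1, -3.3]
finger_gap: 0.0599
gripper_force: 30.0
```

```bash
python3 inch.py '0 0 .001 0 0 0; 0 0 .001 0 0 0'; python3 inch.py '0 0 .001 0 0 0; 0 0 .001 0 0 0'
```

```text
time: 19.75
eef_pos: [0.4005, 0.3121, 0.0278]
ee_rot: [-0.0, -0.227, 0.974, -0.0]
contact_force: [-0.1, 0.1, -4.4]
finger_gap: 0.0601
gripper_force: 30.0
time: 20.0
eef_pos: [0.4005, 0.3122, 0.0268]
ee_rot: [-0.0, -0.227, 0.974, -0.0]
contact_force: [0.6, 0.3, -4.2]
finger_gap: 0.0598
gripper_force: 30.0
```

```bash
python3 inch.py '0 0 .0007 0 0 0; 0 0 .0007 0 0 0'; python3 inch.py '0 0 .0007 0 0 0; 0 0 .0007 0 0 0'
```

```text
time: 20.25
eef_pos: [0.4005, 0.3121, 0.0267]
ee_rot: [0.0, -0.227, 0.974, 0.0]
contact_force: [-3.2, -2.1, 5.2]
finger_gap: 0.0599
gripper_force: 30.0
time: 20.5
eef_pos: [0.4006, 0.3122, 0.0267]
ee_rot: [0.0, -0.227, 0.974, 0.0]
contact_force: [-5.1, -2.9, 15.1]
finger_gap: 0.0595
gripper_force: 30.0
```

Contact made; ease back up slightly, release, retract and check.

```bash
python3 inch.py '0 0 -.0008 0 0 0; 0 0 -.0008 0 0 0' && python3 inch.py '0 0 0 0 0 0; 0 0 0 0 0 0; 0 0 0 0 0 0; 0 0 0 0 0 0' .088 && python3 inch.py '0 0 -.015 0 0 0; 0 0 -.05 0 0 0; 0 0 -.1 0 0 0; 0 0 -.15 0 0 0; 0 0 -.2 0 0 0' && python3 inch.py '.05 -.02 0 0 0 0; .06 -.06 0 0 0 0; .06 -.12 0 0 0 0; .06 -.18 0 0 0 0; .06 -.18 0 0 0 0'; python3 - <<'E'
from h import *
for n in('top','side'):cv2.imwrite(f'pics/{n}9.png',bot.capture(n))
T=cv2.imread('pics/top9.png');S=cv2.imread('pics/side9.png')
cv2.imwrite('pics/end.png',np.vstack([cv2.resize(T[70:330,130:530],(720,468))[:300],cv2.resize(S[90:350,200:500],(720,624))[:300]]))
m=bot.camera_model('top');b=blob(T,(95,120,120),(125,255,255),(150,180,245,310));r=cv2.minAreaRect(plane(m,b,.072)[:,:2].astype(np.float32));print('blue',r)
for z,col,roi in((.118,((20,120,80),(35,255,255)),(390,225,480,310)),):print('lid',plane(m,[cen(blob(T,*col,roi))],z))
E
```

```text
time: 20.75
eef_pos: [0.4005, 0.3122, 0.0267]
ee_rot: [0.0, -0.227, 0.974, 0.0]
contact_force: [-1.9, -1.7, 7.6]
finger_gap: 0.06
gripper_force: 30.0
time: 21.25
eef_pos: [0.4006, 0.3122, 0.0262]
ee_rot: [-0.0, -0.227, 0.974, 0.0]
contact_force: [-0.3, 0.3, 0.0]
finger_gap: 0.0875
gripper_force: 0.0
time: 21.88
eef_pos: [0.4003, 0.312, 0.229]
ee_rot: [0.0, -0.227, 0.974, 0.0]
contact_force: [0.8, 0.2, -0.0]
finger_gap: 0.0877
gripper_force: 0.0
time: 22.5
eef_pos: [0.4275, 0.1211, 0.2274]
ee_rot: [0.001, -0.224, 0.975, -0.0]
contact_force: [-0.7, 0.1, 0.1]
finger_gap: 0.0877
gripper_force: 0.0
blue ((0.3375624716281891, 0.29128748178482056), (0.007048686966300011, 0.02018173225224018), 24.824146270751953)
lid [[ 0.40084499 -0.34260661  0.118     ]]
```

View pics/end.png

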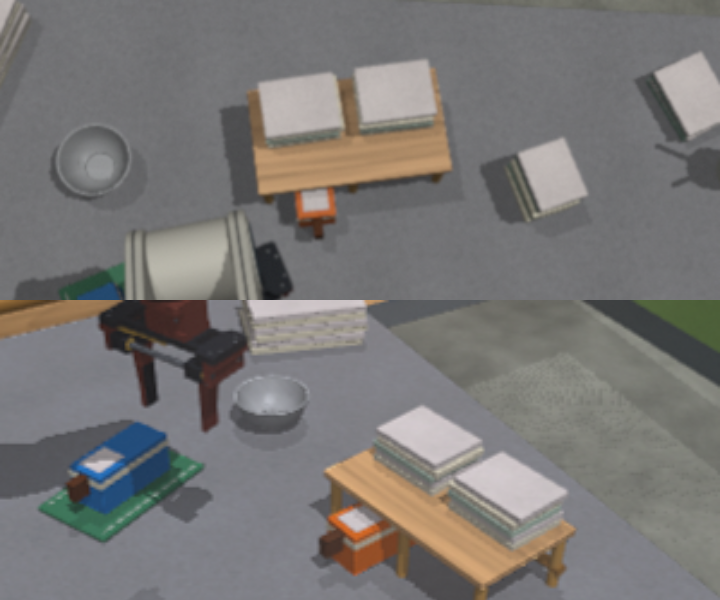

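The box lies upright and aligned on the board's middle, and the orange box, bowl and notebooks stand as before. The jar's lid measures within 2 mm of the coaster's centre, and the robot touches nothing.

```bash
python3 inch.py '0 0 0 0 0 0; 0 0 0 0 0 0'; python3 -c "
from rig import bot
print(bot.close_job())"
```

```text
time: 22.85
eef_pos: [0.4256, 0.1253, 0.2264]
ee_rot: [-0.0, -0.228, 0.974, 0.0]
contact_force: [-1.2, 0.1, 0.2]
finger_gap: 0.088
gripper_force: 0.0
the job is handed in; nothing more can be done
None
```

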